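# Turn a cleaned cover plate over with a flat lifter

### The job

Take the orange-handled lifter off the black mat, slide its blade along the jig's bed under the red plate's edge farthest from the blue landing, press the plate home against the step with about 8 N for half a second, then lift and tip it over the step so that it ends flat and square on the landing, brass pad up. Never touch the cleaned plate with the gripper and never force the blade against jig or plate (under 20 N). Lay the lifter back flat on the mat and leave the other things alone.

Things in the scene. Friction and masses are not known exactly. Their poses are not given: they have to be found in the camera images.
- jig: Fixed turning jig, 144 mm wide (x), 240 long (y), z up. Origin on the bench under the foot of the step, mid width. Aluminium bed from y = -130 mm to 0, top 20 mm above the origin; blue landing from y = 0 to +110 mm, top 29 mm above it; so an upright step face 9 mm high at y = 0. The plate turns over towards +y. Yaw within 0.4 rad of zero.
- plate: Loose, 0.25-0.45 kg: red flange 90 x 64 x 5 mm (x, y, z) on a brass-coloured pad 70 x 40 x 4, welded on up to 6 mm off centre in y. Origin 9 mm under mid flange top, z to the flange. Starts pad down on the bed, square to the jig within 0.1 rad, 8-22 mm off the step: below each long edge a gap 4 mm high, 6-18 deep. Home: far flange edge on the step face. Slides with a few N.
- lifter: Loose lifter like a plasterer's trowel, 0.22 kg: steel blade 140 x 40 x 2 mm; above it, on two 10 mm posts at x = +-32 mm, an orange grip bar 88 (x) x 20 (y) mm, 24 to 46 mm above the blade's underside. Origin on that underside, below mid grip; x to the tip, 95 mm ahead (rear end 45 mm behind); z up. Starts flat on the mat, tip to world +y within 0.4 rad.
- blade_tip (a point): Middle of the front edge of the lifter's blade, on its underside; axes as the lifter's. As the blade lifts it, the plate rocks on the pad's far edge and slips back up to 4 mm from the step, then stands up in the corner at the step's foot; past upright it tips over the step's top corner and falls on its red face, about 9 mm of it overhanging the bed.
- mat: Black rubber mat fixed on the bench, 240 (its x) x 140 (its y) x 4 mm thick; origin at the centre of its underside. The lifter's place.
- bin: Yellow open bin with short steel bars in it, 100 x 100 x 55 mm, origin under its centre. Leave alone.
- spray: Aluminium can with green label, 54 mm in diameter, 150 mm high, origin under its centre. Leave alone.
- square: Steel L-shaped square, legs 90 mm and 84 mm, 30 mm high, origin on the bench near the middle of the L's bounding square. Leave alone.
There are look-alikes about, which are no part of the job. What is shaped like the lifter but brown or turquoise is not meant.

How it is judged:
On the way, in this order (a step that is already met when the one before it is completed fails the run):
1. the lifter is lifted off the mat (z of lifter in the frame of mat above 0.02 m and contact force between the fingers and lifter above 1 N), for 0.2 s.
2. the blade tip is under the flange and the plate, still lying flat, is pressed home with 4 to 13 N: its centre within 34.5 mm of the step face (32 mm is home when square) (y of plate in the frame of jig above -0.0345 m and angle between plate's own z axis and vertical below 0.15 rad and contact force between lifter and plate between 4 and 13 N and y of blade_tip in the frame of plate between -0.032 and 0 m and z of blade_tip in the frame of plate below 0.004 m), for 0.35 s.
3. the plate is tipped up on the lifter's blade beyond 40 degrees, standing in the jig (angle between plate's own z axis and vertical between 0.7 and 1.9 rad and contact force between lifter and plate above 0.2 N and y of plate in the frame of jig between -0.06 and 0.03 m), for 0.05 s.
At the end, for the whole second after the job is handed in: The plate lies still and flat (0.1 rad), pad up, on the blue landing: centre 10 to 75 mm past the step, within 45 mm of mid width, square within 0.25 rad. The lifter lies still, flat, upright on the mat, origin within 90 mm along and 55 mm across of the mat's centre (angle between plate's own z axis and vertical above 3.04 rad and y of plate in the frame of jig between 0.01 and 0.075 m and x of plate in the frame of jig between -0.045 and 0.045 m and z of plate in the frame of jig between 0.035 and 0.041 m and angle between the x axis of plate and the x axis of jig, either way round below 0.25 rad and linear speed of each of plate, lifter below 0.01 m/s and x of lifter in the frame of mat between -0.09 and 0.09 m and y of lifter in the frame of mat between -0.055 and 0.055 m and angle between lifter's own z axis and vertical below 0.06 rad and z of lifter in the frame of mat below 0.008 m); the robot touches nothing.
It fails at once if the gripper or arm touches the plate (contact force between any of the fingers, the arm and plate above 0.3 N).
It fails at once if the lifter is forced against the jig with more than 20 N (contact force between lifter and jig above 20 N).
It fails at once if the lifter is forced against the plate with more than 20 N (contact force between lifter and plate above 20 N).
It fails at once if a bystander is moved by more than 15 mm (distance of any of bin, spray, square from where it was at the start of the episode above 0.015 m).
It also fails if it takes over 72 s, if anything falls off the work surface, if the arm or the gripper's body presses on something with over 40 N, if the wrist force passes 120 N, or if a joint passes its speed limit or range.

### The arm

A 7-joint arm with a two-finger parallel gripper is mounted at the origin on the work surface. World frame = base frame: x ahead of the robot, y to its left, z up, the work surface at z = 0. Lengths are in m, angles in rad, forces in N, time in s.
With the tool pointing down it reaches from about 0.425 to 1.025 m from the base axis. Payload 9.4 kg.
Tool frame: the origin (TCP) lies on the centre line of the jaws, within the pads' length; the fingertips stand 19 mm ahead of it and the grasp point (between the pads) is the TCP (r.tips_ahead is the distance from the TCP to the fingertips, in m); z points along the fingers, y is the line along which they close (so a half turn about z gives the same grasp; the last joint's range is limited). The gripper opens to 85 mm and grips with 20 to 120 N. Pads are 22 mm wide; open, the fingers measure 114 mm over their backs; the gripper's body (76 mm by 85 mm) begins 54 mm behind the grasp point. The pads swing forward as they close: fully open they stand 13 mm farther back than shut.
Start: joints at [-1.267, 0.599, -0.003, 1.599, 0.002, 0.943, -0.08], TCP at [0.269, 0.673, 0.25] pointing down, gripper open.
Joint ranges: [-2.57, 2.57], [-0.35, 1.97], [-1.29, 1.29], [0.11, 2.56], [-1.05, 4.19], [0.11, 1.86], [-2.63, 2.63]. Speed limits (rad/s): [2.22, 2.22, 3.01, 3.01, 3.14, 3.14, 3.14].

### API

Orientations are given as a unit quaternion [w, x, y, z].
In Python, from cell import sensors, viewer, r gives the robot as it stands.
- The arm moves only by the shell command python3 -m handwheel 'ROWS' [FORCE]. ROWS is JSON, a list of rows, each a list of 3 entries, a list of its own where there are three numbers: the shift along the world's x, y, z in mm, then the turn, a rotation vector about the world's x, y, z in degrees, then the opening, from 0 (shut) to 1 (fully open). A call has 1 to 8 rows; each row is the pose to reach, as a shift and turn from the pose commanded when the call began; what a row does not reach only later rows make up. A row lasts 1/8 s, in which the tool goes at most 62.5 mm and 10.7 degrees, less where a joint would pass 70% of its speed; a pose out of reach is approached as far as the arm can. A call with a gripper value outside its range is refused whole. The fingers move at their own pace and stop on an object; FORCE is the grip in N (left out, the last holds). Time passes only in rows, so rows that repeat a pose let the fingers close. It gives the time, the measured TCP pose, the force, the opening and the grip force at its end, in the units of the state.
- sensors.sense(): the state, without advancing time (a new reading comes with each control period).
- viewer.grab_frame(name): name is "scene" or "top"; returns (picture, depth): 420x560x3 uint8, blue, green, red; 420x560 float32, m along the optical axis (not along the pixel's ray), 0 where there is no reading.
- viewer.camera_info(name): a dict with "fx", "fy", "cx", "cy" (pixels), "dist" ([k1, k2, p1, p2, k3] as OpenCV has them; the pictures are not rectified), "world_from_camera" (4x4, takes a point from camera to world coordinates). Camera axes: x right, y down, z forward; pixel columns grow to the right and rows downward; lengths in m; the calibration is good to about 2 mm. A picture is of the moment at which its call begins. camera_info takes no time and is no camera call.
- r.job_done(): hands the job in; it is judged then, once.
The state is a dict: "time": time; "joint_positions": joint angles; "joint_velocities": joint speeds; "tau": joint torques, N m; "tcp_pos": TCP position; "tcp_rot": TCP orientation; "ft_force": force on the tool from outside, world axes, zero at the start; "moment": the same for the moment, N m; "width": opening from 0.0 (shut) to 1.0 (fully open); "grasp_force": force on a finger pad.
Only numpy, scipy, OpenCV 4.12 (cv2) and the standard library are available. Lean on these libraries where they do the work, as an engineer would, in place of code of your own. Each camera call takes 0.05 s, during which the arm holds its last target. There are 200 camera calls.

## Working session

There is one attempt and no reset: what is moved stays moved. The work goes in short steps, Python scripts to look and compute and a shell command to move; the robot and the scene stay as the last step left them, time stands still between calls to the robot, and variables do not carry over. Pictures are saved under pics/ and viewed, at most 10 in all, crops included, and the job is handed in when it is done.

```bash
ls; mkdir -p pics
python3 - <<'E'
from cell import sensors, viewer, r
import cv2,numpy as np
for n in("scene","top"):
    p,d=viewer.grab_frame(n); cv2.imwrite(f"pics/{n}0.png",p); np.save(f"pics/{n}0.npy",d)
    i=viewer.camera_info(n); print(n,{k:np.round(v,3).tolist() for k,v in i.items()})
print(sensors.sense())
E
```

```text
pics
scene {'fx': 383.573, 'fy': 383.573, 'cx': 285.237, 'cy': 211.022, 'dist': [-0.105, 0.0, 0.0, 0.0, 0.0], 'world_from_camera': [[0.49, 0.532, -0.691, 1.181], [0.872, -0.294, 0.392, -0.425], [0.005, -0.794, -0.608, 0.628], [0.0, 0.0, 0.0, 1.0]]}
top {'fx': 379.309, 'fy': 379.309, 'cx': 283.121, 'cy': 201.6, 'dist': [-0.041, 0.0, 0.0, 0.0, 0.0], 'world_from_camera': [[0.021, -0.998, 0.067, 0.459], [-0.999, -0.018, 0.044, -0.076], [-0.043, -0.068, -0.997, 0.808], [0.0, 0.0, 0.0, 1.0]]}
{'time': 0.1, 'joint_positions': array([-1.2666794 ,  0.60004129, -0.00254981,  1.60002251,  0.00182493,
        0.94290938, -0.07980112]), 'joint_velocities': array([-1.65523884e-03, -3.17407218e-03,  6.86854316e-04, -3.49235112e-03,
        1.78398638e-05, -4.89439958e-04, -1.15144692e-03]), 'tau': array([ 6.50376751e-03, -7.77988958e+01,  1.57010447e+00, -2.58621794e+01,
        1.26137619e-02,  5.51221499e-03, -4.89858326e-05]), 'tcp_pos': array([0.26933606, 0.67270355, 0.24951575]), 'tcp_rot': array([-5.83681517e-05,  1.89221988e-01,  9.81934094e-01, -6.86883449e-04]), 'ft_force': array([-0.37488189, -0.13679572,  0.31077994]), 'moment': array([-0.02387316, -0.03888824, -0.01979995]), 'grasp_force': 0.0, 'width': 0.997335679927391}
```

View pics/scene0.png

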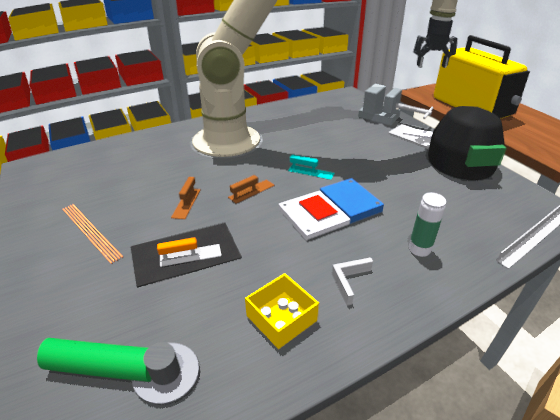

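View pics/top0.png

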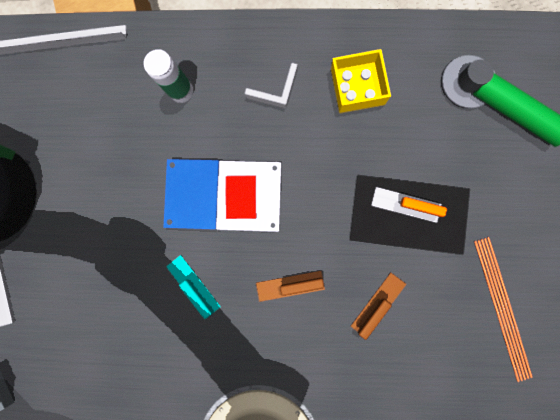

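Candidates for the lifter:
- Orange-handled tool on the black mat: top (424,206), scene (178,245).
- Brown look-alikes: top (290,285) and (380,305).
- Turquoise look-alike: top (195,288).

I choose the orange one on the mat. The jig is at top (222,195), with the red plate at (241,197) and the blue landing to its left (world +y).

```bash
cat > h.py <<'E'
from cell import sensors, viewer, r
import cv2,numpy as np
def cam(n):
    i=viewer.camera_info(n); K=np.array([[i['fx'],0,i['cx']],[0,i['fy'],i['cy']],[0,0,1.]])
    return K,np.array(i['dist'],float),np.array(i['world_from_camera'])
def onplane(n,px,z):
    K,D,T=cam(n); u=cv2.undistortPoints(np.array(px,float).reshape(-1,1,2),K,D).reshape(-1,2)
    d=np.c_[u,np.ones(len(u))]@T[:3,:3].T; o=T[:3,3]
    return (o+d*((z-o[2])/d[:,2])[:,None])[:,:2]
def mask(p,lo,hi,box=None):
    m=cv2.inRange(cv2.cvtColor(p,cv2.COLOR_BGR2HSV),np.array(lo),np.array(hi))
    if box: k=np.zeros_like(m); x0,y0,x1,y1=box; k[y0:y1,x0:x1]=255; m&=k
    return m
def rect(n,m,z):
    c=max(cv2.findContours(m,cv2.RETR_EXTERNAL,cv2.CHAIN_APPROX_NONE)[0],key=cv2.contourArea)
    w=onplane(n,c.reshape(-1,2),z)*1000
    (cx,cy),(a,b),t=cv2.minAreaRect(w.astype(np.float32)); 
    if a<b: a,b,t=b,a,t+90
    return np.round([cx,cy,a,b,(t+90)%180-90],1)   # mm, long side angle deg
E
cat > m.py <<'E'
from h import *
B={"top":dict(o=(350,170,475,260),j=(150,145,295,245)),"scene":dict(o=(125,220,245,285),j=(270,175,390,240))}
for n in("top","scene"):
    p=cv2.imread(f"pics/{n}0.png")
    print(n)
    print(" bar",rect(n,mask(p,(5,150,120),(22,255,255),B[n]['o']),.050))
    print(" red",rect(n,mask(p,(0,150,100),(4,255,255),B[n]['j'])|mask(p,(176,150,100),(180,255,255),B[n]['j']),.029))
    print(" blue",rect(n,mask(p,(100,120,80),(125,255,255),B[n]['j']),.029))
    m=mask(p,(0,0,150),(180,60,255),B[n]['j']); print(" bed",rect(n,m,.020))
    m=mask(p,(0,0,130),(180,60,255),B[n]['o']); print(" blade",rect(n,m,.006))
    m=mask(p,(0,0,0),(180,255,48),(B[n]['o'][0]-8,B[n]['o'][1]-8,B[n]['o'][2]+8,B[n]['o'][3]+8)); print(" mat",rect(n,m,.004))
t=cv2.imread("pics/top0.png"); s=cv2.imread("pics/scene0.png")
cv2.imwrite("pics/c.png",np.hstack([cv2.resize(t[165:265,345:480],(400,296)),cv2.resize(t[145:245,155:290],(400,296))]))
E
python3 m.py
```

```text
top
 bar [ 504.8 -322.1   89.2   20.8   76. ]
 red [519.3  46.9  87.9  60.8   1.5]
 blue [524.8 152.  145.9 111.2  -0.6]
 bed [ 5.231e+02  3.190e+01  1.467e+02  1.328e+02 -5.000e-01]
 blade [ 511.  -299.2  141.8   41.5   75.9]
 mat [ 491.3 -306.8  237.2  137.5   83.8]
scene
 bar [ 516.9 -326.3   87.7   40.1   76.6]
 red [524.7  44.1  89.8  64.2   1.4]
 blue [536.5 144.2 171.1 124.2  -1.7]
 bed [ 5.289e+02  2.990e+01  1.612e+02  1.352e+02 -5.000e-01]
 blade [ 480.1 -319.8  328.5  222.6   61.8]
 mat [ 551.6 -424.6   19.2    2.5   84.5]
```

View pics/c.png

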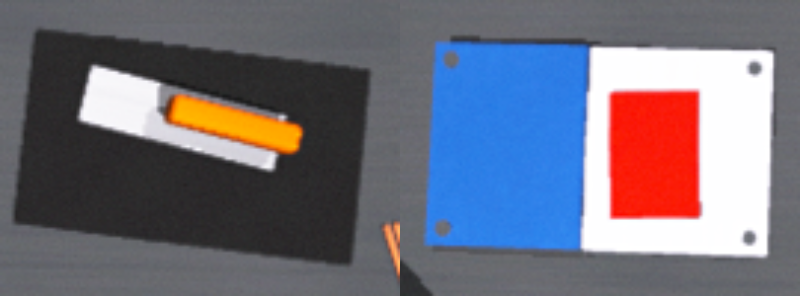

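The crop shows the orange-gripped lifter on the black mat with its tip to the left (+y). Right of it in the crop, the red plate lies on the white bed with a gap to the blue step. The choice is confirmed. Lifter origin is about (505,-322) mm with yaw 76°, and the jig origin about (524,97) mm with yaw -0.5°.

```bash
python3 -m handwheel '[[[38,-47,0],[0,0,-5],1],[[76,-94,0],[0,0,-10],1],[[114,-141,0],[0,0,-15],1],[[152,-188,0],[0,0,-20],1],[[190,-235,0],[0,0,-25],1],[[228,-282,0],[0,0,-30],1],[[266,-330,0],[0,0,-35],1],[[300,-380,0],[0,0,-41],1]]' 120
python3 -m handwheel '[[[-8,-60,0],[0,0,-5],1],[[-16,-120,0],[0,0,-10],1],[[-24,-180,0],[0,0,-15],1],[[-32,-240,0],[0,0,-20],1],[[-40,-300,0],[0,0,-25],1],[[-46,-360,0],[0,0,-30],1],[[-52,-420,0],[0,0,-35],1],[[-56,-480,0],[0,0,-41],1]]'
```

```text
time: 1.1
tcp_pos: [0.5705, 0.2914, 0.2501]
tcp_rot: [0.0, 0.522, 0.853, -0.0]
ft_force: [0.7, 0.1, -0.3]
width: 1.002
grasp_force: 0.0
time: 2.1
tcp_pos: [0.5129, -0.1887, 0.2503]
tcp_rot: [-0.0, 0.788, 0.616, 0.0]
ft_force: [0.7, 0.3, 0.2]
width: 1.0
grasp_force: 0.0
```

```bash
python3 -m handwheel '[[[-3,-50,-30],[0,0,0],1],[[-6,-95,-70],[0,0,0],1],[[-8,-134,-110],[0,0,0],1],[[-8,-134,-150],[0,0,0],1],[[-8,-134,-185],[0,0,0],1],[[-8,-134,-205],[0,0,0],1],[[-8,-134,-211],[0,0,0],1],[[-8,-134,-211],[0,0,0],1]]'
python3 -m handwheel '[[[0,0,0],[0,0,0],0],[[0,0,0],[0,0,0],0],[[0,0,0],[0,0,0],0],[[0,0,0],[0,0,0],0],[[0,0,0],[0,0,0],0],[[0,0,0],[0,0,0],0]]' 120
```

```text
time: 3.1
tcp_pos: [0.5054, -0.321, 0.0393]
tcp_rot: [-0.0, 0.787, 0.617, -0.0]
ft_force: [0.2, -0.7, -0.2]
width: 0.999
grasp_force: 0.0
time: 3.85
tcp_pos: [0.5058, -0.3211, 0.04]
tcp_rot: [0.0, 0.787, 0.617, 0.0]
ft_force: [-0.1, 2.0, 7.1]
width: 0.218
grasp_force: 117.8
```

```bash
python3 -m handwheel '[[[0,0,20],[0,0,0],0],[[0,0,60],[0,0,0],0],[[0,0,60],[0,0,0],0],[[4,50,60],[0,0,4],0],[[8,100,60],[0,0,8],0],[[12,150,60],[0,0,12],0],[[14,190,60],[0,0,13.5],0],[[14,210,60],[0,0,13.5],0]]'
python3 -m handwheel '[[[0,0,0],[0,0,0],0],[[0,0,0],[0,0,0],0]]'
cat > look.py <<'E'
from h import *
import sys
s=sensors.sense(); z=s['tcp_pos'][2]; tag=sys.argv[1]; B=(130,120,420,270)
for n in("top","scene"):
    p,d=viewer.grab_frame(n); cv2.imwrite(f"pics/{n}{tag}.png",p)
    box=B if n=="top" else (150,150,420,280)
    for nm,m,zz in(("bar",mask(p,(7,150,120),(22,255,255),box),z+.011),("red",mask(p,(0,150,100),(5,255,255),box)|mask(p,(176,150,100),(180,255,255),box),.029)):
        try: print(n,nm,rect(n,m,zz))
        except Exception as e: print(n,nm,e)
print(s['tcp_pos'].round(4),s['ft_force'].round(1),s['moment'].round(2))
E
python3 look.py 1
```

```text
time: 4.85
tcp_pos: [0.519, -0.108, 0.0983]
tcp_rot: [-0.001, 0.708, 0.706, -0.0]
ft_force: [0.2, -0.2, -1.7]
width: 0.212
grasp_force: 117.7
time: 5.1
tcp_pos: [0.5192, -0.1118, 0.0989]
tcp_rot: [0.0, 0.709, 0.705, -0.0]
ft_force: [0.5, -0.1, -2.0]
width: 0.21
grasp_force: 117.7
top bar max() iterable argument is empty
top red [547.1  53.   50.3  31.4 -89.1]
scene bar [ 454.5 -275.7  114.3   32.6  -36.5]
scene red [5.249e+02 4.380e+01 9.000e+01 6.360e+01 5.000e-01]
[ 0.5192 -0.1118  0.0989] [ 0.5 -0.1 -2. ] [-0.04 -0.02 -0.01]
```

Run:
```python
import cv2,numpy as np
a=cv2.imread("pics/top1.png")[130:270,150:430];b=cv2.imread("pics/scene1.png")[140:290,150:430]
cv2.imwrite("pics/v1.png",np.vstack([cv2.resize(a,(560,280)),cv2.resize(b,(560,300))]))
```

```text
(no output)
```

View pics/v1.png

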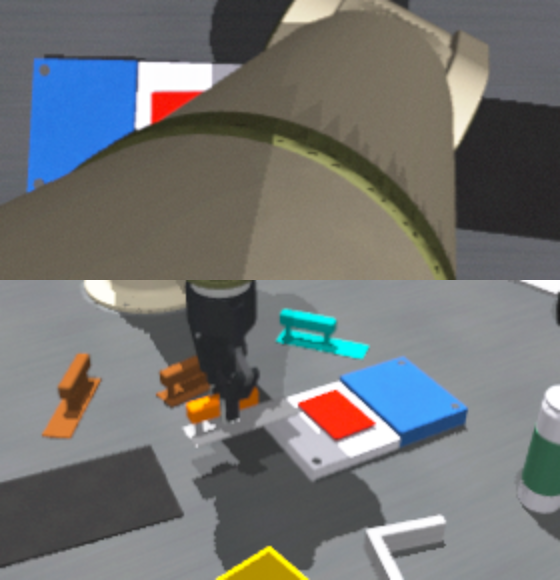

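```bash
python3 -m handwheel '[[[0,8,-15],[-1,0,0],0],[[0,16,-27],[-2,0,0],0],[[0,16,-34],[-2,0,0],0],[[0,16,-36],[-2,0,0],0],[[0,16,-36],[-2,0,0],0],[[0,16,-36],[-2,0,0],0]]'
python3 -m handwheel '[[[0,0,-1],[0,0,0],0],[[0,0,-1],[0,0,0],0],[[0,0,-2],[0,0,0],0],[[0,0,-2],[0,0,0],0]]'
python3 - <<'E'
from h import *
s=sensors.sense();print(s['tcp_pos'].round(4),s['ft_force'].round(2),s['moment'].round(3))
p,d=viewer.grab_frame("scene"); cv2.imwrite("pics/v2.png",cv2.resize(p[160:260,220:400],(720,400),interpolation=cv2.INTER_CUBIC))
E
```

```text
time: 5.95
tcp_pos: [0.5196, -0.0953, 0.0636]
tcp_rot: [0.013, 0.709, 0.705, -0.012]
ft_force: [0.6, 0.7, -2.0]
width: 0.213
grasp_force: 117.7
time: 6.45
tcp_pos: [0.5194, -0.0949, 0.0612]
tcp_rot: [0.012, 0.709, 0.705, -0.012]
ft_force: [0.3, 0.2, -3.0]
width: 0.216
grasp_force: 117.7
[ 0.5194 -0.0949  0.0612] [ 0.3   0.18 -3.04] [ 0.063 -0.037 -0.   ]
```

View pics/v2.png

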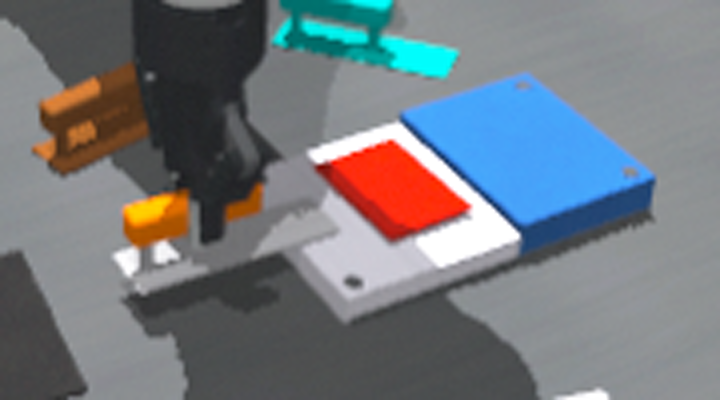

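The blade (crop 300,225) is level over the bed, centred on the plate and a little short of its edge (crop 355,205). Next I feel down for the bed.

```bash
for i in 1 2 3 ; do python3 -m handwheel '[[[0,0,-0.7],[0,0,0],0],[[0,0,-0.7],[0,0,0],0]]' | egrep 'tcp_pos|ft_f'; done
```

```text
tcp_pos: [0.5194, -0.0949, 0.0605]
ft_force: [0.4, -0.7, -1.2]
tcp_pos: [0.5194, -0.0949, 0.0598]
ft_force: [0.2, -0.2, -1.6]
tcp_pos: [0.5195, -0.0949, 0.0591]
ft_force: [1.1, -0.4, -2.0]
```

```bash
for i in 1 2 3 ; do python3 -m handwheel '[[[0,0,-0.5],[0,0,0],0],[[0,0,-0.5],[0,0,0],0]]' | egrep 'tcp_pos|ft_f'; done
```

```text
tcp_pos: [0.5195, -0.0951, 0.0588]
ft_force: [0.6, -1.8, 0.6]
tcp_pos: [0.5195, -0.0952, 0.0584]
ft_force: [-0.4, -2.3, 4.9]
tcp_pos: [0.5196, -0.0954, 0.058]
ft_force: [-1.4, -3.2, 6.5]
```

```bash
python3 -m handwheel '[[[0,0,0.8],[0,0,0],0],[[0,0,0.8],[0,0,0],0]]' | egrep 'tcp_pos|ft_f'; for i in 1 2 3 4; do python3 -m handwheel '[[[0,2,0],[0,0,0],0],[[0,4,0],[0,0,0],0],[[0,4,0],[0,0,0],0]]' | egrep 'tcp_pos|ft_f'; done
```

```text
tcp_pos: [0.5195, -0.0952, 0.0586]
ft_force: [-0.2, -2.6, 3.4]
tcp_pos: [0.5197, -0.0907, 0.0585]
ft_force: [0.6, -2.3, 2.9]
tcp_pos: [0.5195, -0.0866, 0.0585]
ft_force: [0.3, -2.9, 2.7]
tcp_pos: [0.5194, -0.0826, 0.0584]
ft_force: [-0.0, -2.7, 3.5]
tcp_pos: [0.5195, -0.0786, 0.0584]
ft_force: [-0.3, -2.8, 5.0]
```

```bash
python3 -m handwheel '[[[0,0,0.4],[0,0,0],0],[[0,0,0.4],[0,0,0],0]]' | egrep 'tcp_pos|ft_f'; for i in 1 2 3; do python3 -m handwheel '[[[0,1.5,0],[0,0,0],0],[[0,3,0],[0,0,0],0],[[0,3,0],[0,0,0],0]]' | egrep 'tcp_pos|ft_f'; done
python3 - <<'E'
from h import *
p,d=viewer.grab_frame("scene"); cv2.imwrite("pics/v3.png",cv2.resize(p[170:250,250:390],(700,400),interpolation=cv2.INTER_CUBIC))
E
python3 look.py 3
```

```text
tcp_pos: [0.5194, -0.0785, 0.0587]
ft_force: [-0.3, -0.6, 0.6]
tcp_pos: [0.5193, -0.0756, 0.0588]
ft_force: [-1.0, -0.4, 0.0]
tcp_pos: [0.5194, -0.0726, 0.0588]
ft_force: [0.1, -0.3, 0.3]
tcp_pos: [0.5195, -0.0696, 0.0588]
ft_force: [0.4, -1.1, 1.4]
top bar max() iterable argument is empty
top red max() iterable argument is empty
scene bar [ 398.3 -264.1  123.2   35.1  -36.5]
scene red [5.247e+02 4.380e+01 8.950e+01 6.360e+01 5.000e-01]
[ 0.5195 -0.0696  0.0588] [ 0.5 -0.2  0.3] [ 0.13 -0.    0.03]
```

View pics/v3.png

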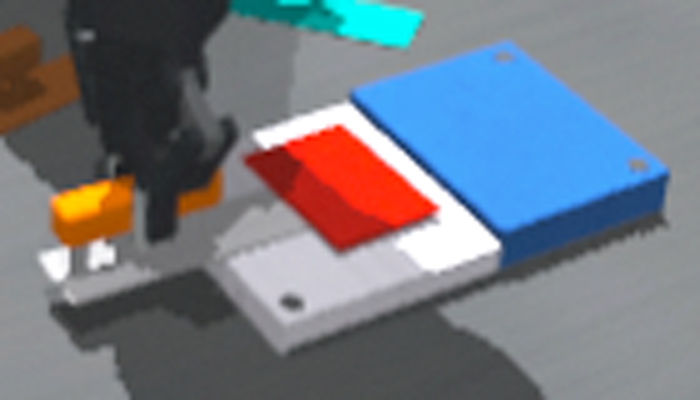

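The blade tip is now hidden under the flange's near edge (crop 290,200). I carry on until the pad, then towards the step.

```bash
for i in 1 2 3 4 5; do python3 -m handwheel '[[[0,1,0],[0,0,0],0],[[0,2,0],[0,0,0],0],[[0,3,0],[0,0,0],0]]' | egrep 'tcp_pos|ft_f'; done; python3 look.py 4|grep "e red"
```

```text
tcp_pos: [0.5194, -0.067, 0.0589]
ft_force: [-0.2, -2.0, -0.3]
tcp_pos: [0.5195, -0.0639, 0.0589]
ft_force: [0.3, -1.7, 0.0]
tcp_pos: [0.5195, -0.0609, 0.0589]
ft_force: [-0.8, -1.4, -0.2]
tcp_pos: [0.5194, -0.0583, 0.0589]
ft_force: [-1.2, -4.1, 1.0]
tcp_pos: [0.5195, -0.055, 0.0589]
ft_force: [-0.1, -3.4, 1.7]
scene red [525.2  47.7  89.5  63.9  -1.7]
```

```bash
for i in 1 2 3; do python3 -m handwheel '[[[0,1,0],[0,0,0],0],[[0,2,0],[0,0,0],0],[[0,3,0],[0,0,0],0]]' | egrep 'tcp_pos|ft_f'; done;  for i in 1 2; do python3 -m handwheel '[[[0,0.5,0],[0,0,0],0],[[0,1,0],[0,0,0],0]]' | egrep 'tcp_pos|ft_f'; done; python3 look.py 5|grep "e red"
```

```text
tcp_pos: [0.5196, -0.0519, 0.0589]
ft_force: [0.4, -4.2, 1.2]
tcp_pos: [0.5195, -0.0489, 0.0589]
ft_force: [0.3, -3.9, 1.2]
tcp_pos: [0.5194, -0.0459, 0.0589]
ft_force: [0.1, -4.6, 1.6]
tcp_pos: [0.5194, -0.0449, 0.0589]
ft_force: [-0.2, -4.7, 2.3]
tcp_pos: [0.5194, -0.0439, 0.0588]
ft_force: [-0.0, -4.6, 1.6]
scene red [ 5.24e+02  6.02e+01  9.14e+01  6.48e+01 -4.00e-01]
```

```bash
for i in 1 2 3; do python3 -m handwheel '[[[0,0.5,0],[0,0,0],0],[[0,1,0],[0,0,0],0]]' | egrep 'tcp_pos|ft_f'; done; python3 look.py 6|grep "e red"
```

```text
tcp_pos: [0.5194, -0.0429, 0.0589]
ft_force: [0.0, -4.5, 2.0]
tcp_pos: [0.5195, -0.0419, 0.0589]
ft_force: [0.2, -4.1, 1.6]
tcp_pos: [0.5195, -0.0412, 0.0589]
ft_force: [-0.2, -7.0, 2.8]
scene red [524.   62.   91.6  63.5  -0.6]
```

```bash
python3 -m handwheel '[[[0,0.4,0],[0,0,0],0],[[0,0.4,0],[0,0,0],0]]' | egrep 'tcp_pos|ft_f'; python3 -m handwheel '[[[0,0,0],[0,0,0],0],[[0,0,0],[0,0,0],0]]' | egrep 'tcp_pos|ft_f'; python3 look.py 7|grep -v "bar"
```

```text
tcp_pos: [0.5194, -0.0411, 0.0589]
ft_force: [-0.8, -6.4, 1.3]
tcp_pos: [0.5194, -0.0411, 0.0589]
ft_force: [-0.2, -6.6, 2.4]
top red max() iterable argument is empty
scene red [524.   62.   91.6  63.5  -0.6]
[ 0.5194 -0.0411  0.0589] [-0.2 -6.6  2.4] [-1.12  0.16  0.02]
```

```bash
for i in 1 2; do python3 -m handwheel '[[[0,0.5,0],[0,0,0],0],[[0,0.5,0],[0,0,0],0],[[0,0.5,0],[0,0,0],0]]' | egrep 'tcp_pos|ft_f';done; python3 -m handwheel '[[[0,0,0],[0,0,0],0],[[0,0,0],[0,0,0],0],[[0,0,0],[0,0,0],0],[[0,0,0],[0,0,0],0]]' | egrep 'tcp_pos|ft_f'
```

```text
tcp_pos: [0.5194, -0.0411, 0.059]
ft_force: [0.2, -8.3, 2.3]
tcp_pos: [0.5193, -0.041, 0.059]
ft_force: [-0.9, -9.7, 3.3]
tcp_pos: [0.5194, -0.041, 0.059]
ft_force: [-0.2, -10.3, 3.2]
```

```bash
python3 -m handwheel '[[[0,-3,0],[0,0,0],0],[[0,-5.5,0.5],[0,0,0],0],[[0,-5.6,3],[0,0,0],0],[[0,-5.6,6],[0,0,0],0],[[0,-5.7,9.5],[0,0,0],0],[[0,-5.2,13],[0,0,0],0],[[0,-4.3,16.8],[0,0,0],0],[[0,-4.3,16.8],[0,0,0],0]]' | egrep 'tcp_pos|ft_f'
python3 - <<'E'
from h import *
p,d=viewer.grab_frame("scene"); cv2.imwrite("pics/v4.png",cv2.resize(p[150:250,250:390],(700,500),interpolation=cv2.INTER_CUBIC))
E
```

```text
tcp_pos: [0.5195, -0.0437, 0.076]
ft_force: [0.5, 0.2, -3.7]
```

View pics/v4.png

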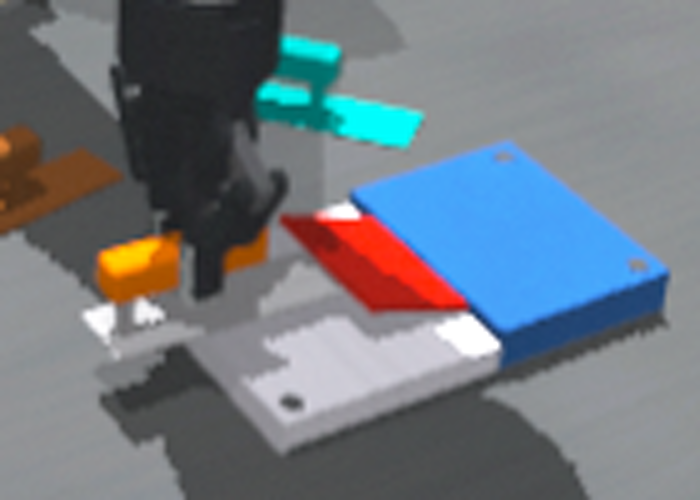

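The plate is tilted about 20° on the blade, with its far edge at the step (crop 410,265).

```bash
python3 -m handwheel '[[[0,1.4,3.4],[0,0,0],0],[[0,2.9,6.7],[0,0,0],0],[[0,4.5,9.2],[0,0,0],0],[[0,7.2,13.3],[0,0,0],0],[[0,9.8,16.6],[0,0,0],0],[[0,14,20.6],[0,0,0],0],[[0,16.7,22.7],[0,0,0],0],[[0,16.7,22.7],[0,0,0],0]]' | egrep 'tcp_pos|ft_f'
python3 - <<'E'
from h import *
p,d=viewer.grab_frame("scene"); cv2.imwrite("pics/v5.png",cv2.resize(p[150:250,250:390],(700,500),interpolation=cv2.INTER_CUBIC))
E
```

```text
tcp_pos: [0.5196, -0.0267, 0.0986]
ft_force: [1.4, -1.3, -1.8]
```

View pics/v5.png

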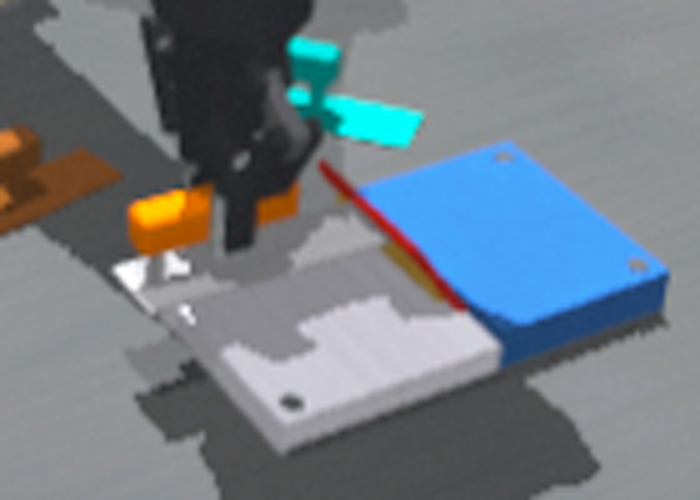

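The plate stands at roughly 56° with the brass pad visible (crop 415,275) and its foot in the corner. Continuing upright.

```bash
python3 -m handwheel '[[[0,2.7,1.8],[0,0,0],0],[[0,5.6,3.4],[0,0,0],0],[[0,8.6,4.9],[0,0,0],0],[[0,11.4,6],[0,0,0],0],[[0,14.2,7],[0,0,0],0],[[0,17,7.8],[0,0,0],0],[[0,20.1,8.3],[0,0,0],0],[[0,23.5,8.6],[0,0,0],0]]' | egrep 'tcp_pos|ft_f'
python3 -m handwheel '[[[0,2,0],[0,0,0],0],[[0,4,0],[0,0,0],0],[[0,6,0],[0,0,0],0],[[0,8,0],[0,0,0],0],[[0,10,0],[0,0,0],0]]' | egrep 'tcp_pos|ft_f'
python3 - <<'E'
from h import *
p,d=viewer.grab_frame("scene"); cv2.imwrite("pics/v6.png",cv2.resize(p[140:240,250:390],(700,500),interpolation=cv2.INTER_CUBIC))
E
```

```text
tcp_pos: [0.5194, -0.0033, 0.107]
ft_force: [-0.2, -0.4, -2.0]
tcp_pos: [0.5195, 0.0065, 0.107]
ft_force: [-1.7, -0.2, -1.6]
```

View pics/v6.png

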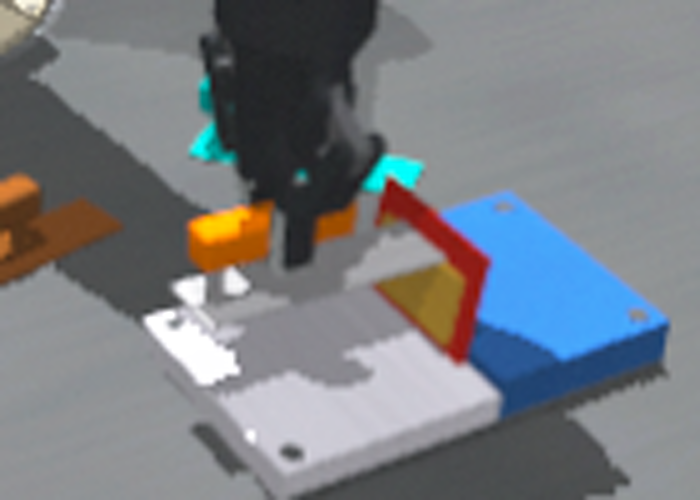

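The plate is just past upright (crop 440,270), the blade tip pushing above the pad. I push on until it tips.

```bash
python3 -m handwheel '[[[0,2,0],[0,0,0],0],[[0,4,0],[0,0,0],0],[[0,6,-0.3],[0,0,0],0],[[0,8,-0.6],[0,0,0],0],[[0,10,-1],[0,0,0],0],[[0,11,-1],[0,0,0],0],[[0,11,-1],[0,0,0],0],[[0,11,-1],[0,0,0],0]]' | egrep 'tcp_pos|ft_f'
python3 - <<'E'
from h import *
p,d=viewer.grab_frame("scene"); cv2.imwrite("pics/v7.png",cv2.resize(p[140:240,250:390],(700,500),interpolation=cv2.INTER_CUBIC))
b=(250,140,400,250)
print(rect("scene",mask(p,(0,150,100),(5,255,255),b)|mask(p,(176,150,100),(180,255,255),b),.034))
m=mask(p,(20,90,60),(32,255,255),b); print("brass",rect("scene",m,.038),cv2.countNonZero(m))
E
```

```text
tcp_pos: [0.5194, 0.0173, 0.106]
ft_force: [0.5, -0.3, -1.6]
[5.369e+02 1.089e+02 6.780e+01 6.450e+01 2.000e-01]
brass [532.2 105.7  51.4  39.2  -3.1] 197
```

```bash
python3 -m handwheel '[[[0,-4,15],[0,0,0],0],[[0,-50,20],[0,0,0],0],[[-3,-110,20],[0,0,-3],0],[[-6,-170,10],[0.5,0,-6],0],[[-9,-230,0],[1,0,-9],0],[[-12,-290,-15],[1.5,0,-12],0],[[-13.6,-338,-30],[2,0,-13.5],0],[[-13.6,-338,-30],[2,0,-13.5],0]]'
python3 - <<'E'
from h import *
p,d=viewer.grab_frame("top"); cv2.imwrite("pics/t8.png",p); cv2.imwrite("pics/v8.png",p[100:300,120:480])
b=(150,145,295,245)
print("red",rect("top",mask(p,(0,150,100),(5,255,255),b)|mask(p,(176,150,100),(180,255,255),b),.034))
print("brass",rect("top",mask(p,(18,90,60),(34,255,255),b),.038)); print("blue",rect("top",mask(p,(100,120,80),(125,255,255),b),.029))
print("all",rect("top",mask(p,(0,90,60),(34,255,255),b),.034))
E
```

```text
time: 23.5
tcp_pos: [0.504, -0.3264, 0.0762]
tcp_rot: [-0.0, 0.789, 0.614, -0.003]
ft_force: [-0.9, 1.6, -2.1]
width: 0.212
grasp_force: 118.8
red [520.8 111.8  89.2  62.9   0.8]
brass [520.6 107.   68.9  40.1  -0.7]
blue [525.  152.3 145.8 111.1  -0.8]
all [520.4 111.5  87.4  61.5  -0.6]
```

Run:
```python
from h import *
p,d=viewer.grab_frame("top"); K,D,T=cam("top"); b=(150,145,295,245)
def pts(m):
    m=cv2.erode(m,np.ones((3,3))); v,u=np.nonzero(m); q=cv2.undistortPoints(np.c_[u,v].astype(float).reshape(-1,1,2),K,D).reshape(-1,2)
    z=d[v,u]; P=np.c_[q*z[:,None],z]@T[:3,:3].T+T[:3,3]; return P[z>0]
for n,m in(("red",mask(p,(0,150,100),(5,255,255),b)|mask(p,(176,150,100),(180,255,255),b)),("brass",mask(p,(18,90,60),(34,255,255),b)),("blue",mask(p,(100,120,80),(125,255,255),b)),("bed",mask(p,(0,0,150),(180,60,255),b))):
    P=pts(m); c=np.linalg.lstsq(np.c_[P[:,:2]-P[:,:2].mean(0),np.ones(len(P))],P[:,2],rcond=None)[0]; print(n,len(P),c.round(4), (P[:,1].min()*1e3).round(1),(P[:,1].max()*1e3).round(1))
```

```text
red 271 [-0.0014 -0.0048  0.0342] 81.8 141.6
brass 542 [ 0.0019 -0.0051  0.0383] 88.6 125.2
blue 2151 [-0.0014 -0.0008  0.0293] 97.7 206.1
bed 3697 [-0.0009  0.0004  0.0203] -32.4 97.0
```

View pics/v8.png

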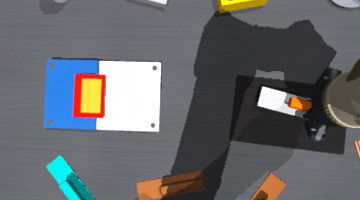

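The plate lies flat and square on the landing, pad up (crop 90,96), with its centre about 14 mm past the step. The lifter hangs over the mat (crop 290,100). Laying it down.

```bash
python3 -m handwheel '[[[0,3,-10],[0,0,0],0],[[0,3,-22],[0,0,0],0],[[0,3,-30],[0,0,0],0],[[0,3,-33],[0,0,0],0],[[0,3,-33],[0,0,0],0],[[0,3,-34.5],[0,0,0],0],[[0,3,-34.5],[0,0,0],0]]'; python3 -m handwheel '[[[0,0,-0.7],[0,0,0],0],[[0,0,-0.7],[0,0,0],0]]'
```

```text
time: 24.48
tcp_pos: [0.5059, -0.3177, 0.0416]
tcp_rot: [-0.001, 0.787, 0.617, -0.001]
ft_force: [0.7, 0.5, -1.5]
width: 0.209
grasp_force: 118.8
time: 24.72
tcp_pos: [0.5058, -0.3176, 0.0408]
tcp_rot: [-0.001, 0.787, 0.617, -0.001]
ft_force: [0.1, 0.1, -1.9]
width: 0.211
grasp_force: 118.8
```

```bash
for i in 1 2 3; do python3 -m handwheel '[[[0,0,-0.4],[0,0,0],0],[[0,0,-0.4],[0,0,0],0]]'|egrep 'tcp_pos|ft_f'; done
```

```text
tcp_pos: [0.5059, -0.3176, 0.0404]
ft_force: [-0.5, -0.3, -0.9]
tcp_pos: [0.5059, -0.3176, 0.0401]
ft_force: [-0.3, -0.2, -0.2]
tcp_pos: [0.5059, -0.3177, 0.0401]
ft_force: [-1.0, 1.7, 5.7]
```

```bash
python3 -m handwheel '[[[0,0,0],[0,0,0],0.4],[[0,0,0],[0,0,0],0.7],[[0,0,0],[0,0,0],1],[[0,0,0],[0,0,0],1],[[0,0,0],[0,0,0],1],[[0,0,20],[0,0,0],1],[[0,0,60],[0,0,0],1],[[0,0,110],[0,0,0],1]]'; python3 -m handwheel '[[[0,-30,50],[0,0,0],1],[[-20,-60,80],[0,0,0],1],[[-40,-120,80],[0,0,0],1],[[-60,-180,80],[0,0,0],1],[[-60,-240,80],[0,0,0],1],[[-60,-240,80],[0,0,0],1]]'
python3 - <<'E'
from h import *
p,d=viewer.grab_frame("top"); cv2.imwrite("pics/t9.png",p); b=(150,145,295,245);o=(350,170,475,260)
print("red",rect("top",mask(p,(0,150,100),(5,255,255),b)|mask(p,(176,150,100),(180,255,255),b),.034))
print("bar",rect("top",mask(p,(5,150,120),(22,255,255),o),.050)); print("blade",rect("top",mask(p,(0,0,130),(180,60,255),o),.006))
m=mask(p,(5,150,120),(22,255,255),o)>0; print("bar top depth",np.median(d[m]),np.median(np.load("pics/top0.npy")[mask(cv2.imread("pics/top0.png"),(5,150,120),(22,255,255),o)>0]))
E
```

```text
time: 26.48
tcp_pos: [0.5053, -0.3174, 0.15]
tcp_rot: [-0.002, 0.787, 0.617, -0.002]
ft_force: [0.1, 0.2, 0.3]
width: 0.997
grasp_force: 0.0
time: 27.22
tcp_pos: [0.443, -0.5628, 0.2294]
tcp_rot: [-0.001, 0.789, 0.615, -0.003]
ft_force: [-0.7, 0.7, -1.0]
width: 0.999
grasp_force: 0.0
red [520.8 111.8  89.2  63.    0.8]
bar [ 502.7 -319.1   88.3   21.3   76.8]
blade [ 510.1 -296.7  139.7   38.5   76.5]
bar top depth 0.74820006 0.748157
```

The lifter is flat on the mat at its old height and near its starting place, and the plate is unchanged. Handing in.

```bash
python3 -c "
from cell import r
print(r.job_done())"
```

```text
the job is handed in; nothing more can be done
None
```

The job is handed in at about 27 s (no verdict was returned): the plate was pressed home at about 8–10 N by the wrist sensor and now lies flat, square and pad up on the landing about 14 mm past the step, and the lifter is back flat on the mat.

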